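Straightedge to the plate, then crack the gummed varnish pot

TASK

Get me ready to paint a stop-out line on the brass plate: first lay the steel straightedge flat on the bench, flush along the plate's long edge on the robot's side and spanning that whole edge, and let go of it. Then break the gummed-up lid of the varnish pot free by its knob and finish while still holding it level and still over the pot, clear of it by about a finger's width (15 mm), so that I can get my brush under; do not let it fly up when the seal gives, and leave everything else on the bench where it is.

Things in the scene. Friction and masses are not known exactly. Their poses are not given: they have to be found in the camera images.
- plate: flat rectangular brass plate, 90 mm (its x) x 150 mm (its y) x 5 mm thick, stuck fast to the bench near the middle of the work area; it cannot move. Origin: centre of its underside, on the bench. Its -x side is its long edge nearest the robot (its x axis points away from the robot, turned by up to 0.3 rad), 45 mm from the origin
- rule: loose steel straightedge, 28 (its x) x 200 (its y) x 5 mm, 0.22 to 0.35 kg; along its middle a raised aluminium grip rail 12 (x) x 110 mm (y), from 5 to 22 mm above its underside. Origin: centre of its underside; ends and edges alike. Starts left or right of the plate (the pot is on the other side), pointing roughly away from the robot. Flush, its centre line is 59 mm from the plate's centre
- pot: round white stoneware pot with a blue band, 96 mm across, rim 60 mm above the bench, fixed to the bench. Origin: centre of its underside. z up
- lid: round wooden lid on the pot: disc 100 x 10 mm, round knob at its centre 24 mm across, 10 to 38 mm above the origin; rubber plug 69 mm across, 11 mm deep. Loose, 0.12 to 0.23 kg, stuck: resists an upward pull up to 10 to 17 N in the first 3 mm, then snaps free, springing up a little; clear of the seal 9 mm up. Origin: centre of the disc's underside, 60 mm above the pot's origin while shut
- hammer: ball hammer with a wooden handle, lying beyond the plate; not needed
- pliers: blue-handled pliers lying to the far left; not needed
- block: plain square steel bench block 90 x 90 x 22 mm, to the far right; not needed
- jar: small closed amber glass jar, 48 mm across, 60 mm tall, far left of the plate; not needed (it has no knob)
- marker: marker pen lying close to the robot; not needed
- brush: small brush lying close to the robot, to the right; not needed
- ringstick: tapered dark steel ring stick, 270 mm long, lying at the far right; not needed
Mind the look-alikes: they are no part of the job. What is shaped like the rule but purple is not meant. There is more than one size of the pot; the job needs the smaller.

How it is judged:
By the outcome, as a careful person would: the job done as asked, in the order asked, and still so for the second after the job is handed in, while the arm keeps its last pose, push and grip.
It also fails if it takes over 48 s, if anything falls off the work surface, if the arm or the gripper's body presses on something with over 40 N, if the wrist force passes 120 N, or if a joint passes its speed limit or range.

ROBOT

A 7-joint arm with a two-finger parallel gripper is mounted at the origin on the work surface. World frame = base frame: x ahead of the robot, y to its left, z up, the work surface at z = 0. Lengths are in m, angles in rad, forces in N, time in s.
With the tool pointing down it reaches from about 0.35 to 0.9 m from the base axis. Payload 19.9 kg.
Tool frame: the origin (TCP) lies midway between the tips of the shut fingers; the grasp point (between the pads) lies 19 mm behind it; z points along the fingers, y is the line along which they close (so a half turn about z gives the same grasp; the last joint's range is limited). The gripper opens to 94 mm and grips with 3 to 60 N. Pads are 16 mm wide; open, the fingers measure 119 mm over their backs; the gripper's body (75 mm by 177 mm) begins 78 mm behind the grasp point.
Start: joints at [-1.278, 0.417, -0.01, 1.614, 0.005, 1.111, -0.053], TCP at [0.205, 0.59, 0.205] pointing down, gripper open.
Joint ranges: [-2.81, 2.81], [-0.39, 2.02], [-1.27, 1.25], [0.06, 2.57], [-1.19, 4.33], [0.19, 2], [-2.82, 2.82]. Speed limits (rad/s): [1.89, 1.89, 2.39, 2.39, 3.01, 3.01, 3.01].

INTERFACE

Orientations are given as a unit quaternion [w, x, y, z].
In Python, from plant import robot gives the robot as it stands. The module is installed in compiled form; this text tells all that it offers.
- The arm moves only by the tool jog_arm, never from a script. Its arguments are lists of equal length, an entry for each row: "xyz": the shift along the world's x, y, z in mm, a list of three; "angular": the turn, a rotation vector about the world's x, y, z in rad, a list of three. In form: {"xyz": [[tx, ty, tz], ...], "angular": [[wx, wy, wz], ...]}. A call has 1 to 10 rows; each row shifts and turns the commanded pose from where the row before left it; what a row does not reach is not made up. A row lasts 1/10 s, in which the tool goes at most 50 mm and 8.59 degrees, less where a joint would pass 70% of its speed; a pose out of reach is approached as far as the arm can. A call with a gripper value outside its range is refused whole. "fingers" is the closure, from -1 (fully open) to 1 (shut), set as the call begins (left out, the last holds). The fingers move at their own pace and stop on an object; "squeeze" is the grip in N (left out, the last holds). Time passes only in rows, so rows that do not move let the fingers close. It gives the time, the measured TCP pose, the force, the opening and the grip force at its end, in the units of the state.
- robot.read_state(): the state, without advancing time (a new reading comes with each control period).
- robot.capture(name): name is "scene" or "top" or "wrist"; returns the picture (384x512x3 uint8, blue, green, red); there is no depth.
- robot.camera_params(name): a dict with "K" (3x3 intrinsics, pixels), "cam_to_world" (4x4, takes a point from camera to world coordinates). Camera axes: x right, y up, looking along -z (the intrinsics and any distortion apply to the point x, -y, -z); pixel columns grow to the right and rows downward; lengths in m; the calibration is good to about 2 mm. A picture is of the moment at which its call begins: read the wrist's pose just before it. camera_params takes no time and is no camera call; for the wrist camera it gives the pose at the moment of the call.
- robot.job_done(): hands the job in; it is judged then, once.
The state is a dict: "t": time; "q": joint angles; "dq": joint speeds; "tau": joint torques, N m; "position": TCP position; "orientation": TCP orientation; "contact_force": force on the tool from outside, world axes, zero at the start; "wrist_torque": the same for the moment, N m; "opening": opening from 0.0 (shut) to 1.0 (fully open); "grip_force": force on a finger pad.
Only numpy, scipy, OpenCV 4.12 (cv2) and the standard library are available. Lean on these libraries where they do the work, as an engineer would, in place of code of your own. Each camera call takes 0.05 s, during which the arm holds its last target. There are 200 camera calls.

## Working session

There is one attempt and no reset: what is moved stays moved. The work goes in short steps, Python scripts to look and compute and a tool call to move; the robot and the scene stay as the last step left them, time stands still between calls to the robot, and variables do not carry over. Pictures are saved under pics/ and viewed, at most 10 in all, crops included, and the job is handed in when it is done.

Besides the shell and the picture viewer there is one more tool, called as name(argument=value, ...), one argument or row to a line, values as JSON. jog_arm: Moves the arm, as the interface text tells. Its arguments: {"type":"object","properties":{"xyz":{"type":"array","items":{"type":"array","items":{"type":"number"}}},"angular":{"type":"array","items":{"type":"array","items":{"type":"number"}}},"fingers":{"type":"number"},"squeeze":{"type":"number"}},"required":["xyz","angular"]}

```bash
mkdir -p pics; ls
python3 - <<'E'
from plant import robot
import cv2,numpy as np
for n in("top","scene"):
    cv2.imwrite(f"pics/{n}0.png",robot.capture(n))
    p=robot.camera_params(n);print(n,{k:np.round(v,4).tolist() if not isinstance(v,str) else v for k,v in p.items()})
s=robot.read_state();print(s)
E
```

```text
pics
top {'K': [[454.5154, 0.0, 252.572], [0.0, 454.5154, 193.1029], [0.0, 0.0, 1.0]], 'cam_to_world': [[0.0092, 0.9873, -0.1588, 0.2836], [-0.9999, 0.0073, -0.0126, -0.0089], [-0.0113, 0.1589, 0.9872, 1.2859], [0.0, 0.0, 0.0, 1.0]]}
scene {'K': [[404.9432, 0.0, 254.226], [0.0, 404.9432, 190.3302], [0.0, 0.0, 1.0]], 'cam_to_world': [[0.3073, -0.7651, 0.5658, 1.2524], [0.9516, 0.2441, -0.1867, -0.2755], [0.0047, 0.5958, 0.8031, 1.1254], [0.0, 0.0, 0.0, 1.0]]}
{'t': 0.1, 'q': array([-1.27750558,  0.41791275, -0.01029164,  1.61409122,  0.00471356,
        1.11070483, -0.05298613]), 'dq': array([-1.09900795e-03, -1.57754172e-03,  6.15315985e-04, -4.97845668e-05,
        1.08639844e-04,  7.49162002e-05, -5.36233232e-04]), 'tau': array([-1.70362850e-04, -8.52559304e+01,  6.39246516e-01, -4.26684201e+01,
       -4.89764242e-02,  1.64659851e-02,  2.95735958e-05]), 'position': array([0.20526884, 0.58997915, 0.20489842]), 'orientation': array([-4.03440191e-05,  1.66606090e-01,  9.86023383e-01, -5.45042676e-04]), 'contact_force': array([ 1.28926255, -0.68496454, -0.01394886]), 'wrist_torque': array([-0.01543571, -0.0305385 ,  0.02555227]), 'grip_force': 0.0, 'opening': 0.9993307169849566}
```

View pics/top0.png

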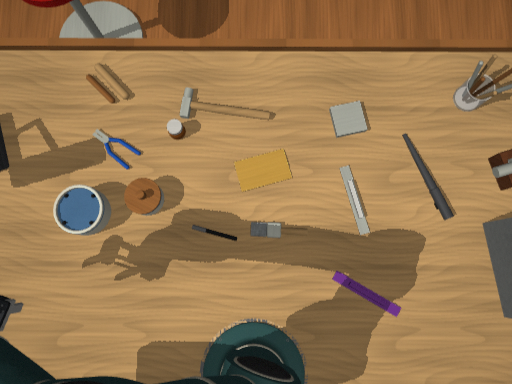

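View pics/scene0.png

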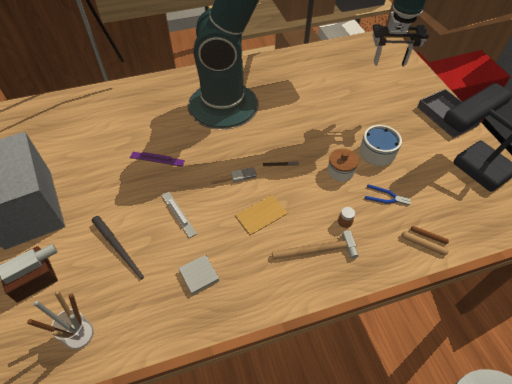

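The top view shows the plate at about (263,169), the rule at (354,200) with the purple decoy at (366,293), and the lidded small pot at (142,196). The larger blue pot is at (79,209). The scene view agrees.

```bash
cat > h.py <<'E'
import numpy as np,cv2
from plant import robot
def ray(n,uv,z,P=None):
    P=P or robot.camera_params(n);K=np.array(P["K"]);T=np.array(P["cam_to_world"])
    uv=np.atleast_2d(np.asarray(uv,float));d=np.c_[(uv[:,0]-K[0,2])/K[0,0],-(uv[:,1]-K[1,2])/K[1,1],-np.ones(len(uv))]@T[:3,:3].T
    return T[:3,3]+d*((z-T[2,3])/d[:,2])[:,None]
def blob(m,box):
    mm=np.zeros_like(m);x0,y0,x1,y1=box;mm[y0:y1,x0:x1]=m[y0:y1,x0:x1]
    mm=cv2.morphologyEx(mm,cv2.MORPH_CLOSE,np.ones((3,3),np.uint8))
    c=max(cv2.findContours(mm,cv2.RETR_EXTERNAL,cv2.CHAIN_APPROX_NONE)[0],key=cv2.contourArea)
    return c[:,0,:]
def rect(P):
    (c,s,a)=cv2.minAreaRect((P[:,:2]*1000).astype(np.float32))
    return np.round(c,1),np.round(s,1),round(a,1)
E
python3 - <<'E'
from h import *
im=cv2.imread("pics/top0.png");sc=cv2.imread("pics/scene0.png")
hs=cv2.cvtColor(im,cv2.COLOR_BGR2HSV);h2=cv2.cvtColor(sc,cv2.COLOR_BGR2HSV)
for n,H,pts in(("top",hs,[(263,169),(300,190),(350,190),(356,200),(142,205),(144,195)]),("scene",h2,[(262,213),(230,230),(175,205),(180,216),(343,165),(343,158)])):
    print(n,[H[p[1],p[0]].tolist() for p in pts])
for n,H,bp,br in(("top",hs,(225,140,300,200),(330,155,380,245)),("scene",h2,(225,185,298,243),(155,185,205,245))):
    c=blob(cv2.inRange(H,(18,140,120),(30,255,255)),bp);print(n,"plate",rect(ray(n,c,.005)))
    c=blob(cv2.inRange(H,(0,0,90),(180,60,255)),br);print(n,"rule",rect(ray(n,c,.005)))
    c=blob(cv2.inRange(H,(0,0,205),(180,60,255)),br);print(n,"rail",rect(ray(n,c,.022)))
    bl=(115,170,170,222) if n=="top" else (322,143,364,178)
    c=blob(cv2.inRange(H,(3,110,60),(15,255,200)),bl);print(n,"lid",cv2.fitEllipse(c),rect(ray(n,c,.07)))
a=cv2.resize(im[165:240,100:180],None,fx=5,fy=5,interpolation=2)
b=cv2.resize(im[135:240,220:380],None,fx=5,fy=5,interpolation=2)[:, :800][:375]
cv2.imwrite("pics/c1.png",np.vstack([np.hstack([a,cv2.resize(sc[130:195,310:390],(400,375))]),cv2.resize(im[140:240,225:380],(800,516))])[:890])
m=cv2.imread("pics/c1.png");cv2.imwrite("pics/c1.png",cv2.resize(m,(int(800*600/m.shape[0]),600)))
E
```

```text
top [[19, 165, 198], [17, 124, 187], [23, 17, 119], [18, 16, 204], [14, 167, 145], [14, 164, 70]]
scene [[18, 157, 197], [16, 125, 183], [20, 27, 201], [18, 28, 203], [13, 160, 147], [14, 144, 71]]
top plate (array([558.3, -20.3]), array([ 91.1, 151.1]), 16.0)
top rule (array([ 473.8, -280.9]), array([199.3,  28.4]), 15.9)
top rail (array([ 450.2, -287.7]), array([25.7,  8.9]), 16.8)
top lid ((142.03054809570312, 195.5851593017578), (34.94037628173828, 36.47563171386719), 66.68233489990234) (array([470.7, 306.8]), array([96.8, 96.7]), 46.6)
scene plate (array([561.3, -22.4]), array([ 91.5, 152.2]), 16.3)
scene rule (array([ 477.2, -283.8]), array([199.2,  28.6]), 15.9)
scene rail (array([ 475.7, -283. ]), array([104.2,   8.9]), 16.0)
scene lid ((345.2486877441406, 159.70030212402344), (22.447351455688477, 33.66167068481445), 104.40914154052734) (array([477.1, 309.1]), array([112.8, 104.6]), 72.3)
```

View pics/c1.png

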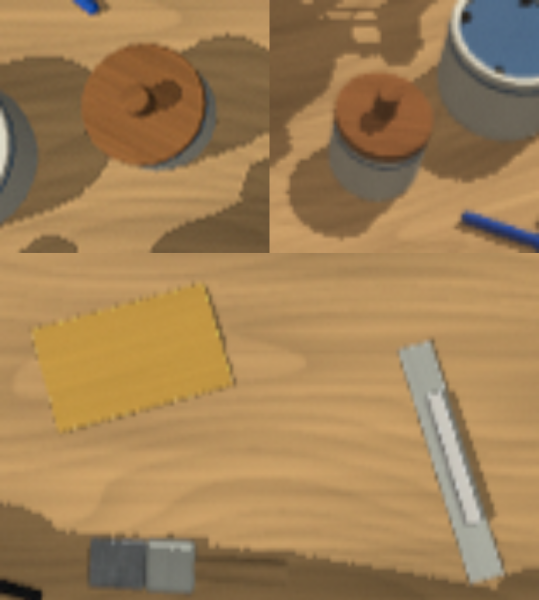

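The crops confirm plate yaw ≈ +16°, with the rule's long axis at ≈ 16° too, and the knob on the smaller pot. Sizes match in both views. I need a 90° turn of the rule and a shift of about (28, 245) mm.

jog_arm(
  xyz=[
    [18, -28, 0],
    [18, -28, 0],
    [18, -28, 0],
    [18, -28, 0],
    [18, -28, 0],
    [18, -28, 0],
    [18, -28, 0],
    [18, -28, 0],
    [18, -28, 0],
    [18, -28, 0],
  ],
  angular=[
    [0, 0, -0.097],
    [0, 0, -0.097],
    [0, 0, -0.097],
    [0, 0, -0.097],
    [0, 0, -0.097],
    [0, 0, -0.097],
    [0, 0, -0.097],
    [0, 0, -0.097],
    [0, 0, -0.097],
    [0, 0, -0.097],
  ],
  fingers=0.06,
  squeeze=40,
)

```text
t: 1.1
position: [0.3858, 0.309, 0.2053]
orientation: [-0.0, 0.609, 0.793, -0.0]
contact_force: [0.4, -0.4, -0.1]
opening: 0.472
grip_force: 0.0
```

jog_arm(
  xyz=[
    [18, -30, 0],
    [18, -30, 0],
    [5, -35, 0],
    [5, -35, 0],
    [5, -35, 0],
    [5, -35, 0],
    [5, -35, 0],
    [5, -35, 0],
    [5, -35, 0],
    [5, -35, 0],
  ],
  angular=[
    [0, 0, -0.097],
    [0, 0, -0.097],
    [0, 0, -0.097],
    [0, 0, -0.097],
    [0, 0, -0.097],
    [0, 0, -0.097],
    [0, 0, -0.097],
    [0, 0, -0.097],
    [0, 0, -0.097],
    [0, 0, -0.097],
  ],
)

```text
t: 2.1
position: [0.4612, -0.0311, 0.2055]
orientation: [-0.0, 0.908, 0.418, 0.0]
contact_force: [0.8, -0.4, -0.3]
opening: 0.467
grip_force: 0.0
```

jog_arm(
  xyz=[
    [4, -35, 0],
    [4, -35, 0],
    [4, -35, 0],
    [2, -35, 0],
    [0, -35, 0],
    [0, -35, 0],
    [0, -30, 0],
    [0, 0, 0],
    [0, 0, 0],
  ],
  angular=[
    [0, 0, -0.097],
    [0, 0, -0.097],
    [0, 0, -0.097],
    [0, 0, -0.097],
    [0, 0, -0.097],
    [0, 0, -0.1],
    [0, 0, 0],
    [0, 0, 0],
    [0, 0, 0],
  ],
)

```text
t: 3.0
position: [0.475, -0.27, 0.2051]
orientation: [-0.0, 0.99, 0.14, -0.0]
contact_force: [-0.3, 0.5, -0.2]
opening: 0.471
grip_force: 0.0
```

Run:
```python
from h import *
from scipy.spatial.transform import Rotation as R
P=robot.camera_params("wrist");im=robot.capture("wrist");s=robot.read_state()
cv2.imwrite("pics/w1.png",im);print(s["t"],s["position"],s["q"],s["opening"],np.array(P["cam_to_world"]).round(3).tolist())
r=R.from_quat(s["orientation"],scalar_first=True).as_matrix();print(np.degrees(np.arctan2(r[1,1],r[0,1])),r[:,2])
```

```text
3.05 [ 0.47527869 -0.26920468  0.20512101] [-0.21710126  0.37120233  0.84777284  1.83264446 -0.31372725  1.07881286
 -0.5408727 ] 0.46635141884952086 [[0.277, 0.932, 0.234, 0.544], [-0.961, 0.269, 0.068, -0.251], [0.001, -0.243, 0.97, 0.383], [0.0, 0.0, 0.0, 1.0]]
-73.83824897536014 [-6.35509807e-04  4.58350239e-04 -9.99999693e-01]
```

View pics/w1.png

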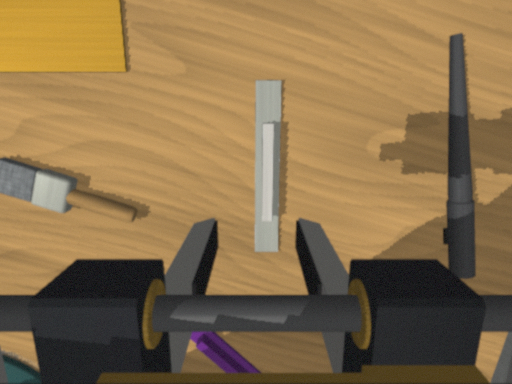

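The wrist view shows the rule at columns 254–282, rows 80–251, clear of everything. I'll measure it here as a third view.

Run:
```python
from h import *
im=cv2.imread("pics/w1.png");H=cv2.cvtColor(im,cv2.COLOR_BGR2HSV)
c=blob(cv2.inRange(H,(0,0,100),(180,60,255)),(235,60,300,262));print("rule",rect(ray("wrist",c,.005)))
c=blob(cv2.inRange(H,(0,0,205),(180,60,255)),(235,60,300,262));print("rail",rect(ray("wrist",c,.022)))
```

```text
rule (array([ 478.4, -282.2]), array([198.7,  28. ]), 16.0)
rail (array([ 446. , -293.5]), array([36.3,  2.3]), 16.7)
```

jog_arm(
  xyz=[
    [1, -7, -10],
    [0, -6, -30],
    [0, 0, -30],
    [0, 0, -30],
    [0, 0, -30],
    [0, 0, -25],
    [0, 0, -20],
    [0, 0, -12],
    [0, 0, -5],
    [0, 0, 0],
  ],
  angular=[
    [0, 0, -0.003],
    [0, 0, 0],
    [0, 0, 0],
    [0, 0, 0],
    [0, 0, 0],
    [0, 0, 0],
    [0, 0, 0],
    [0, 0, 0],
    [0, 0, 0],
    [0, 0, 0],
  ],
)

```text
t: 4.05
position: [0.4763, -0.2826, 0.0132]
orientation: [-0.0, 0.99, 0.139, -0.0]
contact_force: [-0.7, 0.6, -0.3]
opening: 0.474
grip_force: 0.0
```

jog_arm(
  xyz=[
    [0, 0, -5],
    [0, 0, 0],
  ],
  angular=[
    [0, 0, 0],
    [0, 0, 0],
  ],
)

```text
t: 4.25
position: [0.4766, -0.2827, 0.0086]
orientation: [0.0, 0.99, 0.139, 0.0]
contact_force: [-0.2, -0.2, 0.8]
opening: 0.472
grip_force: 0.0
```

jog_arm(
  xyz=[
    [0, 0, 0],
    [0, 0, 0],
    [0, 0, 0],
    [0, 0, 0],
    [0, 0, 0],
    [0, 0, 0],
  ],
  angular=[
    [0, 0, 0],
    [0, 0, 0],
    [0, 0, 0],
    [0, 0, 0],
    [0, 0, 0],
    [0, 0, 0],
  ],
  fingers=1,
)

```text
t: 4.85
position: [0.4764, -0.2827, 0.0085]
orientation: [-0.0, 0.99, 0.139, 0.0]
contact_force: [-0.1, 1.2, 3.4]
opening: 0.123
grip_force: 40.0
```

jog_arm(
  xyz=[
    [0, 0, 10],
    [0, 0, 15],
    [0, 0, 20],
    [0, 10, 10],
    [1, 15, 0],
    [2, 18, 0],
    [2, 18, 0],
    [2, 18, 0],
    [2, 18, 0],
    [2, 18, 0],
  ],
  angular=[
    [0, 0, 0],
    [0, 0, 0],
    [0, 0, 0],
    [0, 0, 0.05],
    [0, 0, 0.1],
    [0, 0, 0.1],
    [0, 0, 0.1],
    [0, 0, 0.1],
    [0, 0, 0.1],
    [0, 0, 0.1],
  ],
)

```text
t: 5.85
position: [0.4874, -0.1662, 0.064]
orientation: [0.0, 0.892, 0.451, 0.0]
contact_force: [0.1, 0.2, -3.2]
opening: 0.124
grip_force: 40.0
```

jog_arm(
  xyz=[
    [2, 18, 0],
    [2, 18, 0],
    [2, 18, 0],
    [2, 18, 0],
    [1, 18, 0],
    [0, 15, 0],
    [0, 12, 0],
    [0, 10, 0],
    [0, 0, 0],
    [0, 0, 0],
  ],
  angular=[
    [0, 0, 0.1],
    [0, 0, 0.1],
    [0, 0, 0.1],
    [0, 0, 0.1],
    [0, 0, 0.1],
    [0, 0, 0.1],
    [0, 0, 0.1],
    [0, 0, 0.1],
    [0, 0, 0.1],
    [0, 0, 0.023],
  ],
)

```text
t: 6.85
position: [0.4963, -0.04, 0.064]
orientation: [0.0, 0.599, 0.801, 0.0]
contact_force: [-0.4, -0.0, -3.1]
opening: 0.122
grip_force: 40.0
```

```bash
cat > st.py <<'E'
from h import *
from scipy.spatial.transform import Rotation as R
import sys
s=robot.read_state();r=R.from_quat(s["orientation"],scalar_first=True).as_matrix()
print(s["t"],(1000*s["position"]).round(1),"yaw",np.degrees(np.arctan2(r[1,1],r[0,1])).round(2),r[:,2].round(4),"F",s["contact_force"].round(1),"M",s["wrist_torque"].round(2),s["q"].round(2))
if len(sys.argv)>1:
    n,f=sys.argv[1:3];cv2.imwrite("pics/"+f,robot.capture(n))
E
python3 st.py top t2.png
python3 - <<'E'
from h import *
im=cv2.imread("pics/t2.png");H=cv2.cvtColor(im,cv2.COLOR_BGR2HSV)
cv2.imwrite("pics/t2c.png",cv2.resize(im[100:300,130:400],(800,593),interpolation=2))
E
```

```text
6.85 [496.3 -40.   64. ] yaw 16.42 [ 6.e-04 -0.e+00 -1.e+00] F [-0.4 -0.  -3.1] M [-0.08  0.05 -0.04] [-0.25  0.4   0.32  2.05 -0.19  0.71  0.48]
```

View pics/t2c.png

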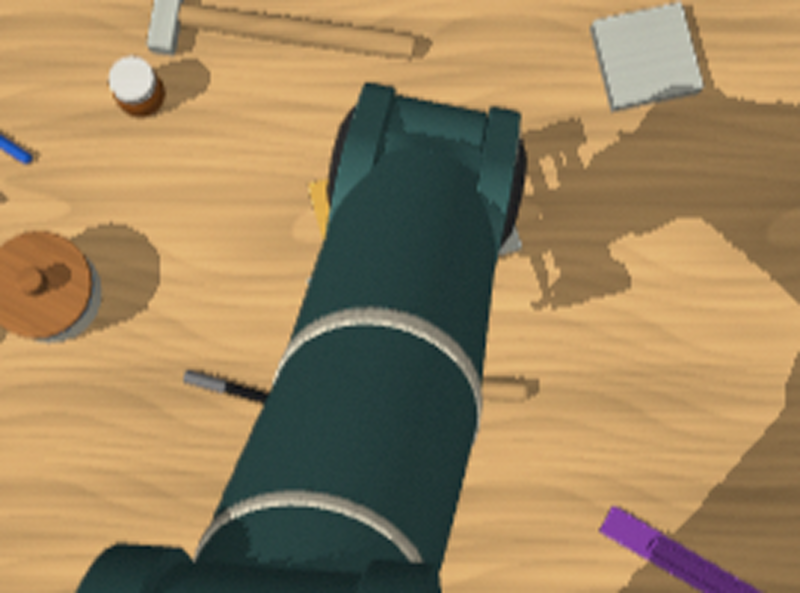

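The arm hides the work in the top view at about (400,210) of the crop. I'll lower near the bench with a roughly 7 mm gap and use the wrist and scene views instead.

jog_arm(
  xyz=[
    [0, 0, -10],
    [0, 0, -15],
    [0, 0, -15],
    [0, 0, -8],
    [0, 0, -5],
    [0, 0, 0],
  ],
  angular=[
    [0, 0, -0.005],
    [0, 0, 0],
    [0, 0, 0],
    [0, 0, 0],
    [0, 0, 0],
    [0, 0, 0],
  ],
)

```text
t: 7.5
position: [0.4961, -0.0408, 0.01]
orientation: [-0.0, 0.603, 0.797, -0.0]
contact_force: [-0.2, 0.5, -2.6]
opening: 0.123
grip_force: 40.0
```

```bash
python3 st.py scene s3.png; python3 st.py wrist w3.png
python3 - <<'E'
from h import *
a=cv2.imread("pics/w3.png");b=cv2.imread("pics/s3.png")[170:270,195:325]
cv2.imwrite("pics/v3.png",np.hstack([a,cv2.resize(b,(288,222),interpolation=2) if 0 else cv2.copyMakeBorder(cv2.resize(b,(288,222),interpolation=2),0,162,0,0,0)]))
E
```

```text
7.5 [496.1 -40.8  10. ] yaw 15.77 [-9.e-04 -2.e-04 -1.e+00] F [-0.2  0.5 -2.6] M [-0.04  0.06 -0.03] [-0.22  0.5   0.29  2.07 -0.24  0.6   0.51]
7.55 [496.4 -40.8  10.4] yaw 15.78 [-2.e-04 -2.e-04 -1.e+00] F [-0.1  0.  -3.1] M [-0.09  0.07  0.01] [-0.22  0.5   0.29  2.07 -0.24  0.6   0.51]
```

View pics/v3.png

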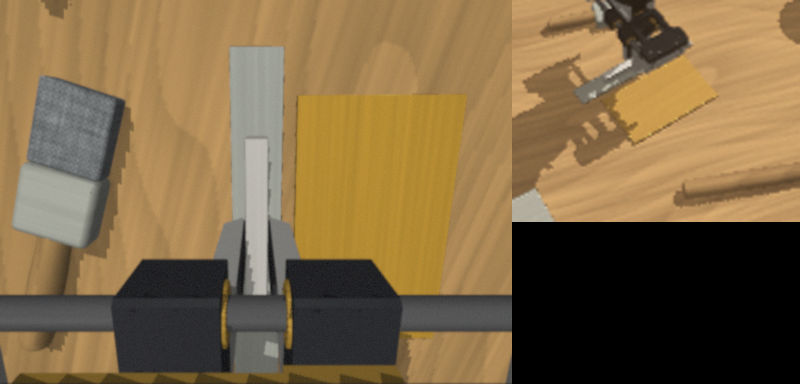

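The wrist view shows the rule's edge at column about 283 and the plate's edge at about 297, nearly parallel. The rule's end is at row 46 and the plate's at row 95. I'll measure the gap, angle and overhang.

```bash
cat > gap.py <<'E'
from h import *
import sys
im=cv2.imread("pics/"+sys.argv[1]);zr=float(sys.argv[2]);H=cv2.cvtColor(im,cv2.COLOR_BGR2HSV)
rows=range(105,210)
m=cv2.inRange(H,(15,140,90),(32,255,255));g=cv2.inRange(H,(0,0,60),(180,70,255))
pl=[];ru=[]
pr=[r for r in range(60,130) if m[r,330:430].mean()>128][0]
for r in rows:
    c=np.flatnonzero(g[r,225:310]);ru.append((225+c.max()+.5,r))
    c=np.flatnonzero(m[r,285:440]);run=[x for x in c if m[r,285+x:285+x+25].all()];pl.append((285+run[0]-.5,r))
P=ray("wrist",pl,.005);Q=ray("wrist",ru,zr)
f=lambda X:np.polyfit(X[:,1],X[:,0],1)
a=f(P);b=f(Q);print("angles deg",np.degrees(np.arctan(-a[0])),np.degrees(np.arctan(-b[0])))
for y in(P[0,1],P[-1,1]):print("gap mm",1000*(np.polyval(a,y)-np.polyval(b,y))*np.cos(np.arctan(a[0])))
rr=[r for r in range(20,90) if g[r,240:275].mean()>128][0]
A=ray("wrist",[(380,pr)],.005)[0];B=ray("wrist",[(257,rr)],zr)[0];th=np.arctan(-a[0])
d=np.array([-np.sin(th),np.cos(th)]);print("overhang mm",1000*(B-A)[:2]@d,pr,rr)
E
python3 gap.py w3.png 0.007
```

```text
angles deg 16.196285400431034 15.707805567815678
gap mm 7.157286779949499
gap mm 7.6507983940643856
overhang mm 23.708533013898297 94 46
```

jog_arm(
  xyz=[
    [0, 0, -1.5],
    [1.5, 1.5, 0],
    [2, 0.6, 0],
    [1.5, 0.4, 0],
    [0, 0, 0],
  ],
  angular=[
    [0, 0, 0.008],
    [0, 0, 0],
    [0, 0, 0],
    [0, 0, 0],
    [0, 0, 0],
  ],
)

```text
t: 8.1
position: [0.5017, -0.0381, 0.009]
orientation: [0.0, 0.6, 0.8, 0.0]
contact_force: [-0.2, -0.1, -2.7]
opening: 0.125
grip_force: 40.0
```

jog_arm(
  xyz=[
    [1.2, 0.3, 0],
    [0.5, 0.2, 0],
    [0, 0, 0],
  ],
  angular=[
    [0, 0, 0],
    [0, 0, 0],
    [0, 0, 0],
  ],
)

```text
t: 8.4
position: [0.5031, -0.0377, 0.0089]
orientation: [-0.0, 0.6, 0.8, -0.0]
contact_force: [0.2, 0.7, -3.5]
opening: 0.122
grip_force: 40.0
```

```bash
python3 st.py wrist w4.png;python3 gap.py w4.png 0.005
```

```text
8.4 [503.1 -37.7   8.9] yaw 16.27 [-1.e-04 -1.e-04 -1.e+00] F [ 0.2  0.7 -3.5] M [-0.12  0.06  0.01] [-0.22  0.51  0.28  2.05 -0.24  0.61  0.51]
angles deg 17.46198622788893 16.289145005906335
gap mm 0.8683058834283283
gap mm 2.034902972003058
overhang mm 26.186915221461874 97 46
```

jog_arm(
  xyz=[
    [0, 0, -0.4],
    [0.5, 0.15, 0],
    [0, 0, 0],
  ],
  angular=[
    [0, 0, 0],
    [0, 0, 0],
    [0, 0, 0],
  ],
)

```text
t: 8.75
position: [0.5036, -0.0376, 0.0085]
orientation: [0.0, 0.6, 0.8, -0.0]
contact_force: [-0.1, 0.7, -3.1]
opening: 0.121
grip_force: 40.0
```

jog_arm(
  xyz=[
    [0.5, 0.15, 0],
    [0, 0, 0],
  ],
  angular=[
    [0, 0, 0],
    [0, 0, 0],
  ],
)

```text
t: 8.95
position: [0.504, -0.0374, 0.0085]
orientation: [-0.0, 0.6, 0.8, -0.0]
contact_force: [-2.1, -1.2, -1.5]
opening: 0.122
grip_force: 40.0
```

```bash
python3 st.py
```

```text
8.95 [504.  -37.4   8.5] yaw 16.27 [-3.e-04 -1.e-04 -1.e+00] F [-2.1 -1.2 -1.5] M [-0.13  0.33 -0.04] [-0.22  0.51  0.28  2.05 -0.24  0.61  0.51]
```

jog_arm(
  xyz=[
    [0.4, 0.1, 0],
    [0, 0, 0],
  ],
  angular=[
    [0, 0, 0],
    [0, 0, 0],
  ],
)

```text
t: 9.15
position: [0.504, -0.0374, 0.0085]
orientation: [-0.0, 0.6, 0.8, -0.0]
contact_force: [-4.4, -0.0, 2.0]
opening: 0.125
grip_force: 40.0
```

```bash
python3 st.py
```

```text
9.15 [504.  -37.4   8.5] yaw 16.26 [-1.e-03 -1.e-04 -1.e+00] F [-4.4 -0.   2. ] M [-0.25  1.26 -0.01] [-0.22  0.51  0.28  2.05 -0.24  0.61  0.51]
```

jog_arm(
  xyz=[
    [0.6, 0.2, 0],
    [0.4, 0.1, 0],
    [0, 0, 0],
  ],
  angular=[
    [0, 0, 0],
    [0, 0, 0],
    [0, 0, 0],
  ],
)

```text
t: 9.45
position: [0.504, -0.0374, 0.0085]
orientation: [-0.001, 0.6, 0.8, -0.001]
contact_force: [-11.4, -2.0, 12.1]
opening: 0.118
grip_force: 40.0
```

```bash
python3 st.py wrist w5.png
python3 - <<'E'
from h import *
im=cv2.imread("pics/w5.png");cv2.imwrite("pics/v5.png",cv2.resize(im[35:265,220:420],(522,600),interpolation=2))
E
```

```text
9.45 [504.  -37.4   8.5] yaw 16.24 [-0.0028 -0.     -1.    ] F [-11.4  -2.   12.1] M [-0.6   2.94 -0.02] [-0.22  0.52  0.28  2.05 -0.24  0.61  0.51]
```

View pics/v5.png

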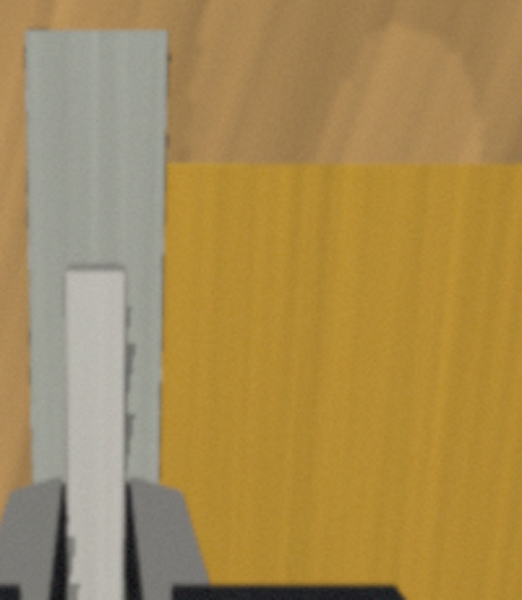

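The picture shows the rule's edge meeting the plate along its length, crop columns 162–166, with no gap. Now I'll unload and release.

jog_arm(
  xyz=[
    [-0.9, -0.25, 0],
    [0, 0, 0],
    [0, 0, 0],
  ],
  angular=[
    [0, 0, 0],
    [0, 0, 0],
    [0, 0, 0],
  ],
)

```text
t: 9.8
position: [0.504, -0.0374, 0.0085]
orientation: [-0.0, 0.6, 0.8, -0.0]
contact_force: [-6.0, -0.9, 4.8]
opening: 0.124
grip_force: 40.0
```

jog_arm(
  xyz=[
    [0, 0, 0],
    [0, 0, 0],
    [0, 0, 0],
    [0, 0, 0],
    [0, 0, 2],
  ],
  angular=[
    [0, 0, 0],
    [0, 0, 0],
    [0, 0, 0],
    [0, 0, 0],
    [0, 0, 0],
  ],
  fingers=0.2,
)

```text
t: 10.3
position: [0.5045, -0.0372, 0.0104]
orientation: [-0.0, 0.6, 0.8, -0.0]
contact_force: [0.2, -0.1, -0.4]
opening: 0.4
grip_force: 0.0
```

jog_arm(
  xyz=[
    [0, 0, 10],
    [0, 0, 20],
    [0, 0, 30],
    [0, 0, 40],
    [0, 0, 40],
    [0, 0, 30],
    [0, 0, 0],
  ],
  angular=[
    [0, 0, 0],
    [0, 0, 0],
    [0, 0, 0],
    [0, 0, 0],
    [0, 0, 0],
    [0, 0, 0],
    [0, 0, 0],
  ],
)

```text
t: 11.0
position: [0.5064, -0.0375, 0.185]
orientation: [0.002, 0.6, 0.8, 0.002]
contact_force: [0.7, 0.4, -0.5]
opening: 0.394
grip_force: 0.0
```

```bash
python3 st.py wrist w6.png
```

```text
11.0 [506.4 -37.5 185. ] yaw 16.26 [ 6.5e-03  7.0e-04 -1.0e+00] F [ 0.7  0.4 -0.5] M [-0.05  0.03  0.02] [-0.31  0.24  0.38  1.94 -0.1   0.98  0.4 ]
```

View pics/w6.png

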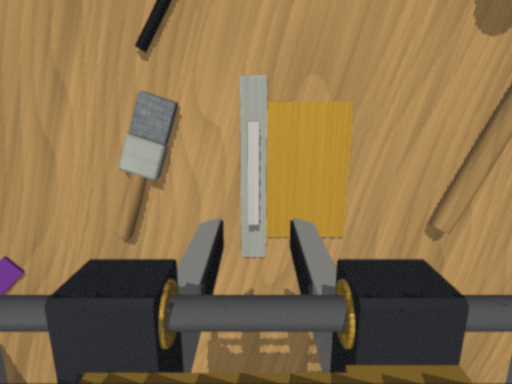

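The rule lies flush and released, with its ends at rows 75 and 257 spanning the plate's rows 100–238. Next is the pot.

jog_arm(
  xyz=[
    [-2, 20, 5],
    [-3, 35, 5],
    [-4, 40, 5],
    [-4, 40, 0],
    [-4, 40, 0],
    [-4, 40, 0],
    [-4, 40, 0],
    [-4, 35, 0],
    [-4, 30, 0],
    [0, 24, 0],
  ],
  angular=[
    [0, 0, 0],
    [0, 0, 0],
    [0, 0, 0],
    [0, 0, 0],
    [0, 0, 0],
    [0, 0, 0],
    [0, 0, 0],
    [0, 0, 0],
    [0, 0, 0],
    [0, 0, 0],
  ],
  fingers=-0.1,
)

```text
t: 12.05
position: [0.4703, 0.3084, 0.1946]
orientation: [-0.0, 0.599, 0.801, -0.001]
contact_force: [1.0, -0.1, -0.5]
opening: 0.551
grip_force: 0.0
```

jog_arm(
  xyz=[
    [0, 0, 0],
    [0, 0, 0],
    [0, 0, 0],
  ],
  angular=[
    [0, 0, 0],
    [0, 0, 0],
    [0, 0, 0],
  ],
)

```text
t: 12.35
position: [0.4716, 0.3056, 0.1951]
orientation: [-0.0, 0.6, 0.8, -0.001]
contact_force: [0.2, -0.2, -0.5]
opening: 0.552
grip_force: 0.0
```

```bash
python3 st.py wrist w7.png; python3 -c "
from h import *
P=robot.camera_params('wrist');print(np.array(P['cam_to_world']).round(3).tolist())"
```

```text
12.35 [471.6 305.6 195.1] yaw 16.21 [-6.e-04 -8.e-04 -1.e+00] F [ 0.2 -0.2 -0.5] M [-0.09  0.05 -0.03] [-0.77  0.32  0.17  1.79 -0.06  1.04 -0.29]
[[0.96, -0.271, -0.069, 0.453], [0.279, 0.931, 0.235, 0.373], [0.0, -0.245, 0.97, 0.374], [0.0, 0.0, 0.0, 1.0]]
```

View pics/w7.png

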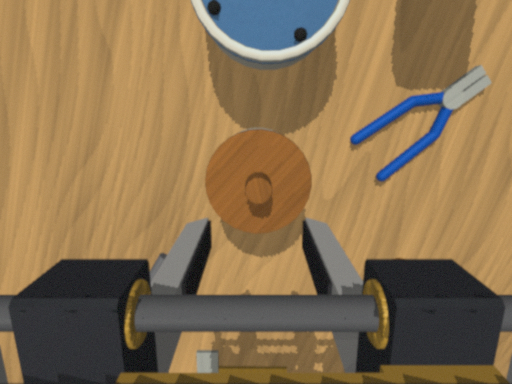

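The wrist view shows the lid disc centred near (258,181) and the knob top near (258,188). The large pot is clear above.

Run:
```python
from h import *
im=cv2.imread("pics/w7.png");H=cv2.cvtColor(im,cv2.COLOR_BGR2HSV)
m=cv2.inRange(H,(5,150,40),(16,255,190));m[240:]=0
c=blob(m,(195,120,320,238));print(cv2.boundingRect(c))
P=ray("wrist",c,.07)[:,:2]*1000
print(rect(P),cv2.minEnclosingCircle(P.astype(np.float32)),cv2.fitEllipse(P.astype(np.float32)))
print(ray("wrist",[(258,185)],.098))
```

```text
(206, 130, 105, 104)
(array([474584.3, 305857.4]), array([96855.6, 98262.9]), 14.1) ((474.23040771484375, 306.0291748046875), 49.39194107055664) ((474.28033447265625, 306.0388488769531), (97.02275848388672, 97.49705505371094), 16.415267944335938)
[[0.47287578 0.31072422 0.098     ]]
```

jog_arm(
  xyz=[
    [1, 0.5, -15],
    [0.6, 0.2, -25],
    [0, 0, -25],
    [0, 0, -25],
    [0, 0, -15],
    [0, 0, -10],
    [0, 0, -5],
    [0, 0, 0],
  ],
  angular=[
    [0, 0, 0],
    [0, 0, 0],
    [0, 0, 0],
    [0, 0, 0],
    [0, 0, 0],
    [0, 0, 0],
    [0, 0, 0],
    [0, 0, 0],
  ],
)

```text
t: 13.2
position: [0.4733, 0.3071, 0.0755]
orientation: [-0.0, 0.6, 0.8, -0.0]
contact_force: [0.4, -0.0, -0.7]
opening: 0.552
grip_force: 0.0
```

```bash
python3 st.py
```

```text
13.2 [473.3 307.1  75.5] yaw 16.25 [-2.e-04 -2.e-04 -1.e+00] F [ 0.4 -0.  -0.7] M [-0.08  0.03 -0.02] [-0.75  0.47  0.15  1.88 -0.1   0.8  -0.26]
```

jog_arm(
  xyz=[
    [0, -0.5, -1.5],
    [0, 0, 0],
    [0, 0, 0],
    [0, 0, 0],
    [0, 0, 0],
    [0, 0, 0],
    [0, 0, 0],
  ],
  angular=[
    [0, 0, 0],
    [0, 0, 0],
    [0, 0, 0],
    [0, 0, 0],
    [0, 0, 0],
    [0, 0, 0],
    [0, 0, 0],
  ],
  fingers=1,
  squeeze=55,
)

```text
t: 13.9
position: [0.4733, 0.3071, 0.0744]
orientation: [0.0, 0.6, 0.8, 0.0]
contact_force: [-1.2, -0.4, 6.8]
opening: 0.243
grip_force: 55.0
```

```bash
python3 st.py
```

```text
13.9 [473.3 307.1  74.4] yaw 16.28 [ 2.e-04  2.e-04 -1.e+00] F [-1.2 -0.4  6.8] M [-0.26  0.4   0.05] [-0.75  0.47  0.15  1.88 -0.1   0.8  -0.26]
```

jog_arm(
  xyz=[
    [0, 0, 0.4],
    [0, 0, 0.4],
    [0, 0, 0.4],
    [0, 0, 0.4],
    [0, 0, 0.4],
  ],
  angular=[
    [0, 0, 0],
    [0, 0, 0],
    [0, 0, 0],
    [0, 0, 0],
    [0, 0, 0],
  ],
)

```text
t: 14.4
position: [0.473, 0.3069, 0.0759]
orientation: [-0.0, 0.6, 0.8, -0.0]
contact_force: [0.8, -0.2, -4.8]
opening: 0.244
grip_force: 55.0
```

```bash
python3 st.py
```

```text
14.4 [473.  306.9  75.9] yaw 16.27 [-4.e-04 -3.e-04 -1.e+00] F [ 0.8 -0.2 -4.8] M [ 0.03  0.11 -0.03] [-0.75  0.47  0.15  1.88 -0.1   0.8  -0.26]
```

jog_arm(
  xyz=[
    [0, 0, 0.4],
    [0, 0, 0.4],
    [0, 0, 0.3],
    [0, 0, 0.3],
  ],
  angular=[
    [0, 0, 0],
    [0, 0, 0],
    [0, 0, 0],
    [0, 0, 0],
  ],
)

```text
t: 14.8
position: [0.4728, 0.3067, 0.0769]
orientation: [-0.0, 0.6, 0.8, -0.001]
contact_force: [0.1, 0.7, -13.8]
opening: 0.245
grip_force: 55.0
```

jog_arm(
  xyz=[
    [0, 0, 0.3],
    [0, 0, 0.3],
    [0, 0, 0.3],
    [0, 0, 0.3],
  ],
  angular=[
    [0, 0, 0],
    [0, 0, 0],
    [0, 0, 0],
    [0, 0, 0],
  ],
)

```text
t: 15.2
position: [0.4733, 0.307, 0.0789]
orientation: [0.0, 0.6, 0.8, 0.0]
contact_force: [-1.8, -0.3, -6.3]
opening: 0.245
grip_force: 55.0
```

The seal seems to have given at about 15 N with only a 2 mm rise. The plug hangs 11 mm below the disc, so for the lid to clear the rim by about 15 mm it must be about 25 mm up, with the TCP at about z 0.0995.

jog_arm(
  xyz=[
    [0, 0, 0.4],
    [0, 0, 0.4],
    [0, 0, 0.5],
    [0, 0, 0.5],
    [0, 0, 0.5],
    [0, 0, 0.5],
  ],
  angular=[
    [0, 0, 0],
    [0, 0, 0],
    [0, 0, 0],
    [0, 0, 0],
    [0, 0, 0],
    [0, 0, 0],
  ],
)

```text
t: 15.8
position: [0.4732, 0.3071, 0.0817]
orientation: [-0.0, 0.6, 0.8, 0.0]
contact_force: [-2.8, -0.6, 1.4]
opening: 0.247
grip_force: 55.0
```

jog_arm(
  xyz=[
    [0, 0, 0.7],
    [0, 0, 0.7],
    [0, 0, 0.7],
    [0, 0, 0.7],
    [0, 0, 0.7],
    [0, 0, 0.7],
    [0, 0, 0.7],
    [0, 0, 0.7],
  ],
  angular=[
    [0, 0, 0],
    [0, 0, 0],
    [0, 0, 0],
    [0, 0, 0],
    [0, 0, 0],
    [0, 0, 0],
    [0, 0, 0],
    [0, 0, 0],
  ],
)

```text
t: 16.6
position: [0.4732, 0.3069, 0.0871]
orientation: [-0.0, 0.6, 0.8, -0.0]
contact_force: [0.8, 0.5, -0.9]
opening: 0.246
grip_force: 55.0
```

jog_arm(
  xyz=[
    [0, 0, 1.3],
    [0, 0, 1.5],
    [0, 0, 1.5],
    [0, 0, 1.5],
    [0, 0, 1.5],
    [0, 0, 1.5],
    [0, 0, 1.5],
    [0, 0, 1.2],
    [0, 0, 0.8],
    [0, 0, 0],
  ],
  angular=[
    [0, 0, 0],
    [0, 0, 0],
    [0, 0, 0],
    [0, 0, 0],
    [0, 0, 0],
    [0, 0, 0],
    [0, 0, 0],
    [0, 0, 0],
    [0, 0, 0],
    [0, 0, 0],
  ],
)

```text
t: 17.6
position: [0.4732, 0.307, 0.0994]
orientation: [0.0, 0.6, 0.8, 0.0]
contact_force: [0.7, -0.0, -1.6]
opening: 0.248
grip_force: 55.0
```

jog_arm(
  xyz=[
    [0, 0, 0],
    [0, 0, 0],
    [0, 0, 0],
    [0, 0, 0],
  ],
  angular=[
    [0, 0, 0],
    [0, 0, 0],
    [0, 0, 0],
    [0, 0, 0],
  ],
)

```text
t: 18.0
position: [0.4731, 0.3069, 0.0993]
orientation: [-0.0, 0.6, 0.8, -0.0]
contact_force: [-0.6, 0.6, -2.3]
opening: 0.247
grip_force: 55.0
```

```bash
python3 st.py wrist w8.png; python3 st.py scene s8.png
python3 - <<'E'
from h import *
w=cv2.imread("pics/w8.png");s=cv2.imread("pics/s8.png")
cv2.imwrite("pics/v8.png",np.hstack([cv2.resize(w[80:330,130:400],(415,384)),cv2.resize(s[110:240,230:400-40],(384,384),interpolation=2)]))
E
```

```text
18.0 [473.1 306.9  99.3] yaw 16.27 [-1.e-04 -1.e-04 -1.e+00] F [-0.6  0.6 -2.3] M [-0.08  0.01 -0.  ] [-0.76  0.44  0.16  1.86 -0.09  0.85 -0.27]
18.05 [473.2 306.9  99.3] yaw 16.27 [-1.e-04 -0.e+00 -1.e+00] F [-0.5  0.5 -0.6] M [-0.06 -0.01  0.05] [-0.76  0.44  0.16  1.86 -0.09  0.85 -0.27]
```

View pics/v8.png

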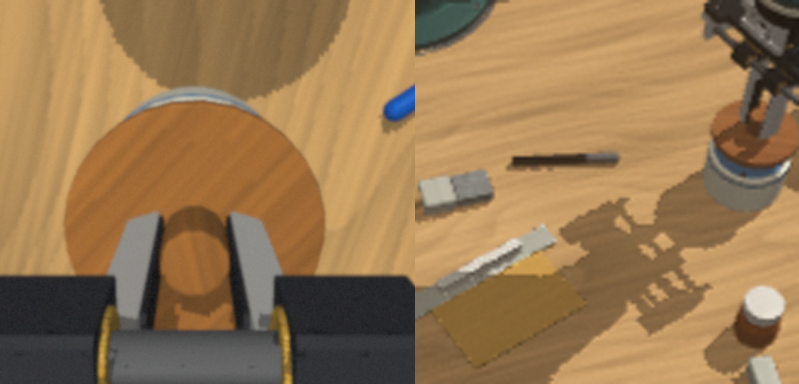

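The lid is held over the pot with the blue inside visible beneath it, and the rule is still flush. I'll do one check for slip, using the lid's apparent width and the two-view height.

Run:
```python
from h import *
im=cv2.imread("pics/w8.png");H=cv2.cvtColor(im,cv2.COLOR_BGR2HSV)
m=cv2.inRange(H,(5,130,40),(16,255,200))
c=blob(m,(150,130,370,262));x0,y0,w,h=cv2.boundingRect(c)
k=[p for p in c if p[0] in(x0,x0+w-1)];print(x0,y0,w,h,k[0],k[-1])
for z in(.085,.09,.095,.1):
    P=ray("wrist",[k[0],k[-1]],z)
    q=c[(c[:,1]<k[0][1]+10)];e=cv2.fitEllipse((ray("wrist",q,z)[:,:2]*1000).astype(np.float32));print(z,np.linalg.norm(P[0]-P[1]).round(4),np.round(e[0],1),np.round(e[1],1),round(e[2]))
```

```text
171 146 171 116 [171 222] [341 216]
0.085 0.1031 [468.5 326.3] [ 51.  106.5] 106
0.09 0.1004 [468.1 327.5] [ 49.7 103.7] 106
0.095 0.0977 [467.8 328.8] [ 48.4 101. ] 106
0.1 0.095 [467.4 330. ] [47.1 98.2] 106
```

```bash
python3 -c "
from plant import robot
print(robot.job_done())"
```

```text
the job is handed in; nothing more can be done
None
```

The straightedge is flat, flush along the plate's robot-side long edge and released, spanning it at both ends. The lid broke free without flying up and is held level about 25 mm up, so its plug clears the rim by about 14 mm; I took your 15 mm as measured from the plug, and handed the job in after about 18 s.

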